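# Cap the glass-rod tubes for carrying

## Robot

A 6-joint arm with a two-finger parallel gripper is mounted at the origin on the work surface. World frame = base frame: x ahead of the robot, y to its left, z up, the work surface at z = 0. Lengths are in m, angles in degrees, forces in N, time in s.
With the tool pointing down it reaches from about 0.325 to 0.925 m from the base axis. Payload 3.1 kg.
Tool frame: the origin (TCP) lies midway between the tips of the shut fingers; the grasp point (between the pads) lies 19 mm behind it; z points along the fingers, y is the line along which they close (so a half turn about z gives the same grasp; the last joint's range is limited). The gripper opens to 85 mm and grips with 20 to 120 N. Pads are 22 mm wide; open, the fingers measure 114 mm over their backs; the gripper's body (76 mm by 85 mm) begins 54 mm behind the grasp point. The pads swing forward as they close: fully open they stand 13 mm farther back than shut.
Start: joints at [-79.595, 12.427, 92.441, -0, 75.132, -6.429], TCP at [0.181, -0.598, 0.209] pointing down, gripper open.
Joint ranges: [-157.48, 157.48], [-44.54, 120.13], [17.64, 146.25], [-64.5, 244.5], [7.68, 150.69], [-147.95, 147.95]. Speed limits (degrees/s): [159.86, 159.86, 180, 180, 180, 180].

## Interface

Orientations are given as [roll, pitch, yaw] about the fixed x, y, z axes, in that order (R = Rz(yaw) Ry(pitch) Rx(roll)).
In Python, from cell import arm, cams, probe_bus gives the robot as it stands (arm), with the cameras (cams) and the readings (probe_bus).
- The arm moves only by the shell command python3 nudge.py 'ROWS' [FORCE]. ROWS is rows parted by semicolons, their numbers by spaces, 1 to 5 of them, each of 5 numbers: the finger opening in m, then dx, dy, dz in m, then a turn about the tool's z in degrees; each row shifts and turns the commanded pose from where the row before left it, along the tool's axes as they then stand; what a row does not reach is not made up. A row lasts 1/12 s, in which the tool goes at most 0.0417 m and 7.16 degrees, less where a joint would pass 70% of its speed; a pose out of reach is approached as far as the arm can. The fingers move at their own pace and stop on an object; FORCE is the grip in N (left out, the last holds). Time passes only in rows, so rows that do not move let the fingers close. It prints the time, the measured TCP pose, the force, the opening and the grip force at its end.
- probe_bus.get_state(): the state, without advancing time (a new reading comes with each control period).
- cams.get_image(name): name is "scene" or "top" or "wrist"; returns (picture, depth): 420x560x3 uint8, red, green, blue; 420x560 float32, m along the optical axis (not along the pixel's ray), 0 where there is no reading.
- cams.camera_params(name): a dict with "fx", "fy", "cx", "cy" (pixels), "camera_from_world" (4x4, takes a point from world to camera coordinates). Camera axes: x right, y down, z forward; pixel columns grow to the right and rows downward; lengths in m; the calibration is good to about 2 mm. The wrist camera is an equidistant fisheye: a pixel r from the principal point sees the ray r / f radians off the axis. A picture is of the moment at which its call begins: read the wrist's pose just before it. camera_params takes no time and is no camera call; for the wrist camera it gives the pose at the moment of the call.
- arm.finish_job(): hands the job in; it is judged then, once.
The state is a dict: "time": time; "joint_pos": joint angles; "dq": joint speeds; "tau": joint torques, N m; "tcp_pos": TCP position; "orientation": TCP orientation; "wrist_force": force on the tool from outside, world axes, zero at the start; "torque": the same for the moment, N m; "opening": finger opening in m; "gripper_force": force on a finger pad.
Only numpy, scipy, OpenCV 4.12 (cv2) and the standard library are available. Lean on these libraries where they do the work, as an engineer would, in place of code of your own. Each camera call takes 0.05 s, during which the arm holds its last target. There are 200 camera calls.

## Task

Cap the three tubes of glass rod in the plywood carrier: caps and tubes come in three sizes that differ only slightly, so try the yellow caps gently on the tubes until every tube wears the cap that fits, pushed fully home, and force none that does not go on. Then swing the carrying handle up over the caps until it stands upright against its stop, and let go. Leave the flux jar, solder spool and wax block where they are.

Things in the scene. Friction and masses are not known exactly. Their poses are not given: they have to be found in the camera images.
- carrier: plywood tube carrier, fixed to the bench: base 100 x 300 mm, shelf with its top at 92 mm, two end cheeks 102 mm tall at y = -138 and +138 mm. Three tubes stand in a row through the shelf along its y axis, at y = -85, 0 and +85 mm, and rise 53 mm above the shelf. Origin: centre of the underside, z up. The handle leans back to the +x side
- tube_a: one of three upright clear tubes of coloured glass rods, held fast in the carrier, 130 mm tall. Origin: centre of its foot, z up; the upper rim is 130 mm above it, 145 mm above the bench, its outer edge bevelled 2 mm. The tubes are 28, 34 and 40 mm in outside diameter; which is which is not marked nor told
- tube_b: one of three upright clear tubes of coloured glass rods, held fast in the carrier, 130 mm tall. Origin: centre of its foot, z up; the upper rim is 130 mm above it, 145 mm above the bench, its outer edge bevelled 2 mm. The tubes are 28, 34 and 40 mm in outside diameter; which is which is not marked nor told
- tube_c: one of three upright clear tubes of coloured glass rods, held fast in the carrier, 130 mm tall. Origin: centre of its foot, z up; the upper rim is 130 mm above it, 145 mm above the bench, its outer edge bevelled 2 mm. The tubes are 28, 34 and 40 mm in outside diameter; which is which is not marked nor told
- cap_small: the smallest of three pale yellow push-on caps, standing mouth down on the bench: an open-bottomed cup 36 mm outside, bore 31 mm, 25 mm tall (bore 20 mm deep, top 5 mm thick), 20 g. Origin: centre of its underside (the mouth), z up through the top. It fits the 28 mm tube and stops on top of the others
- cap_middle: the middle-sized of three pale yellow push-on caps, standing mouth down on the bench: an open-bottomed cup 42 mm outside, bore 37 mm, 25 mm tall (bore 20 mm deep, top 5 mm thick), 20 g. Origin: centre of its underside (the mouth), z up through the top. It fits the 34 mm tube, is loose on the 28 mm one and stops on top of the 40 mm one
- cap_large: the largest of three pale yellow push-on caps, standing mouth down on the bench: an open-bottomed cup 48 mm outside, bore 43 mm, 25 mm tall (bore 20 mm deep, top 5 mm thick), 20 g. Origin: centre of its underside (the mouth), z up through the top. It fits the 40 mm tube and is loose on the others. A cap fully home has its underside 125 mm and its top 150 mm above the bench
- handle (a joint): angle of the carrying handle, rad: 0 = upright over the caps against its stop, positive = leaning back towards the carrier's +x, up to 1.2. Stiff hinge: it stays where it is left; 1.5 to 4 N at the grip moves it. A steel bail: arms at carrier y = -150 and +150 mm, joined by an 8 mm crossbar with a wooden grip in the middle
- handle_grip (a point): centre of the handle's round wooden grip, 18 mm thick, 110 mm long, along the carrier's y. It swings on a 108 mm radius in the plane square to the row of tubes; upright it is 168 mm above the bench over the middle tube, 9 mm clear of a cap that is home. On its way it clears home caps by 6 mm and cannot pass one that is not home
- handle_pivot (a point): middle of the handle's hinge axis, 60 mm above the bench under the middle tube; the axis runs along the carrier's y (its y axis)
- flux_jar: amber jar with white cap, 48 mm across, 62 mm tall, a bystander. Origin: centre of its underside
- solder_spool: small spool of solder wire standing on its flange, 58 mm across, 38 mm tall, a bystander. Origin: centre of its underside
- wax_block: cream-coloured wax cylinder, 28 mm across, 30 mm tall, a bystander. Origin: centre of its underside

How it is judged:
By the outcome, as a careful person would: the job done as asked, in the order asked, and still so for the second after the job is handed in, with the robot touching nothing.
It also fails if it takes over 72 s, if anything falls off the work surface, if the arm or the gripper's body presses on something with over 40 N, if the wrist force passes 120 N, or if a joint passes its speed limit or range.

## Working session

There is one attempt and no reset: what is moved stays moved. The work goes in short steps, Python scripts to look and compute and a shell command to move; the robot and the scene stay as the last step left them, time stands still between calls to the robot, and variables do not carry over. Pictures are saved under pics/ and viewed, at most 10 in all, crops included, and the job is handed in when it is done.

```bash
ls; mkdir -p pics
python3 - <<'E'
from cell import arm, cams, probe_bus
import cv2,numpy as np
s=probe_bus.get_state();print(s)
for n in ["top","scene"]:
    im,d=cams.get_image(n);cv2.imwrite(f"pics/{n}0.png",im[:,:,::-1]);np.save(f"pics/{n}0.npy",d);p=cams.camera_params(n);print(n,p, (d>0).mean())
E
```

```text
cell.py
nudge.py
pics
{'time': 0.0, 'joint_pos': array([-7.95951180e+01,  1.24775791e+01,  9.25293282e+01,  1.82190459e-03,
        7.51300760e+01, -6.42938676e+00]), 'dq': array([ 0.01642233, -0.00568347, -0.13801398,  0.05828228, -0.09502773,
       -0.01481587]), 'tau': array([-8.68282277e-04, -3.96845663e+01, -3.03853476e+01, -2.17919005e-04,
        9.68516339e-03,  4.91321885e-06]), 'tcp_pos': array([ 0.18086845, -0.59735584,  0.20795168]), 'orientation': array([-1.79864075e+02, -1.70878869e-02,  1.68337788e+01]), 'wrist_force': array([ 0.02499889, -0.0442359 ,  0.5458646 ]), 'torque': array([-0.03289167,  0.03789963, -0.06403925]), 'gripper_force': 0.0, 'opening': 0.08577530525962061}
top {'fx': 409.97868955573955, 'fy': 409.97868955573955, 'cx': 276.46966499819007, 'cy': 205.36708457598473, 'camera_from_world': array([[-0.00189157, -0.99972826,  0.02323404, -0.04236081],
       [-0.99091872, -0.00124991, -0.13445643,  0.55401116],
       [ 0.13444893, -0.02327738, -0.99064709,  0.89304085],
       [ 0.        ,  0.        ,  0.        ,  1.        ]])} 0.9960204081632653
scene {'fx': 384.321480574819, 'fy': 384.321480574819, 'cx': 277.6547317166945, 'cy': 211.17607804356447, 'camera_from_world': array([[-0.25823361,  0.96599585,  0.01293948,  0.16169683],
       [ 0.64957333,  0.18352937, -0.73781533, -0.23741995],
       [-0.71510132, -0.18212357, -0.67487859,  1.27323818],
       [ 0.        ,  0.        ,  0.        ,  1.        ]])} 0.995922619047619
```

View pics/top0.png

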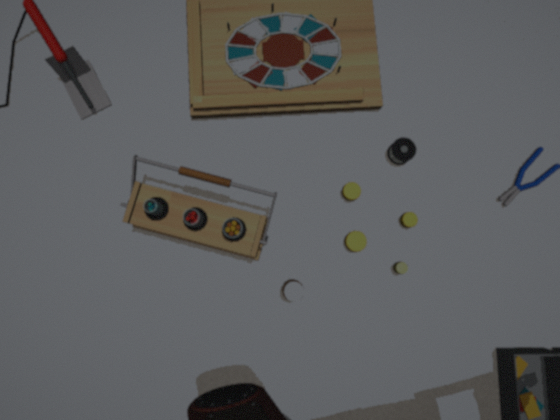

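View pics/scene0.png

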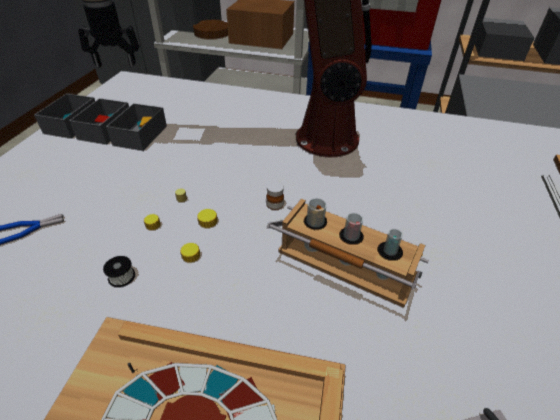

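Top view: carrier at about (195,218), with tubes at (155,208), (194,217) and (233,229) and the handle leaning towards +x. Caps are at (351,191), (356,241) and (409,219), the wax at (400,268), the jar at (293,291) and the spool at (402,151). The scene view agrees.

```bash
cat > h.py <<'E'
import numpy as np,cv2
from cell import arm, cams, probe_bus
def ray(p,u,v):
    T=p["camera_from_world"];R=T[:3,:3];c=-R.T@T[:3,3]
    return c,R.T@np.array([(u-p["cx"])/p["fx"],(v-p["cy"])/p["fy"],1])
def onz(p,u,v,z):
    c,d=ray(p,u,v);return c+d*(z-c[2])/d[2]
def cloud(p,d):
    v,u=np.indices(d.shape);T=p["camera_from_world"]
    P=np.stack([(u-p["cx"])/p["fx"]*d,(v-p["cy"])/p["fy"]*d,d],-1)
    return (P-T[:3,3])@T[:3,:3]
E
python3 - <<'E'
from h import *
for n in ["top","scene"]:
    im=cv2.imread(f"pics/{n}0.png");d=np.load(f"pics/{n}0.npy");p=cams.camera_params(n)
    P=cloud(p,d)
    m=cv2.inRange(cv2.cvtColor(im,cv2.COLOR_BGR2HSV),(22,90,60),(36,255,255))
    for c in cv2.findContours(m,0,2)[0]:
        if 60<cv2.contourArea(c)<900:
            (u,v),(a,b),_=cv2.fitEllipse(c);q=onz(p,u,v,.025)
            mm=np.zeros(m.shape,np.uint8);cv2.drawContours(mm,[c],-1,1,-1)
            print(n,"yel",np.round([u,v,a,b],1),q.round(4),"z",np.percentile(P[mm>0][:,2],[20,50,80]).round(3),"diam~",round(np.sqrt(4/np.pi*cv2.contourArea(c))*d[int(v),int(u)]/p["fx"],4))
    reg=(P[...,2]>.115)&(P[...,2]<.165)&(P[...,0]>.35)&(P[...,0]<.65)&(P[...,1]>-.1)&(P[...,1]<.45)
    N,l,st,ce=cv2.connectedComponentsWithStats(reg.astype(np.uint8))
    for i in range(1,N):
        if st[i,4]>20:
            Q=P[l==i];print(n,"high",st[i],Q.mean(0).round(4),np.ptp(Q,axis=0).round(3),np.median(Q[:,2]).round(4))
for n,k in (("top",(120,145,170,125)),):
    im=cv2.imread("pics/top0.png")[145:270,115:285];cv2.imwrite("pics/crop.png",cv2.resize(im,None,fx=4.5,fy=4.5,interpolation=2)+20)
E
```

```text
top yel [531.7 408.4  13.6  23.8] [ 0.1083 -0.6004  0.025 ] z [0.034 0.036 0.038] diam~ 0.035
top yel [520.1 365.7   9.1  18.4] [ 0.1979 -0.5822  0.025 ] z [0.008 0.01  0.012] diam~ 0.0261
top yel [355.1 241.   19.3  20.3] [ 0.4737 -0.2225  0.025 ] z [0.023 0.025 0.026] diam~ 0.0448
top yel [409.1 219.2  14.   14.4] [ 0.5239 -0.3492  0.025 ] z [0.024 0.025 0.026] diam~ 0.0323
top yel [351.  190.9  16.3  17.3] [ 0.5899 -0.2162  0.025 ] z [0.023 0.025 0.026] diam~ 0.0381
top high [132 155 145  52 897] [0.6013 0.1096 0.1279] [0.106 0.301 0.021] 0.1279
top high [143 199  18  15 191] [0.539  0.2127 0.1333] [0.027 0.028 0.033] 0.132
top high [183 208  19  19 235] [0.5179 0.1309 0.1319] [0.034 0.033 0.034] 0.1301
top high [222 218  21  21 271] [0.4959 0.0494 0.1313] [0.039 0.04  0.033] 0.1298
scene yel [189.8 251.7  18.3  18.8] [ 0.5957 -0.2143  0.025 ] z [0.019 0.024 0.026] diam~ 0.0413
scene yel [151.6 221.2  14.2  15.2] [ 0.5294 -0.3456  0.025 ] z [0.015 0.024 0.026] diam~ 0.0353
scene yel [206.9 217.4  17.8  18.7] [ 0.4801 -0.2212  0.025 ] z [0.019 0.025 0.026] diam~ 0.0441
scene yel [180.5 194.9   9.1  13.2] [ 0.4185 -0.3216  0.025 ] z [0.015 0.026 0.031] diam~ 0.0274
scene high [307 199  20  22 365] [0.4971 0.0484 0.1331] [0.041 0.04  0.033] 0.133
scene high [344 213  19  22 319] [0.519 0.13  0.133] [0.036 0.034 0.032] 0.1338
scene high [267 222 150  68 984] [0.6053 0.1147 0.1271] [0.106 0.3   0.019] 0.127
scene high [385 229  18  21 270] [0.5415 0.2117 0.1335] [0.029 0.028 0.032] 0.1346
```

View pics/crop.png

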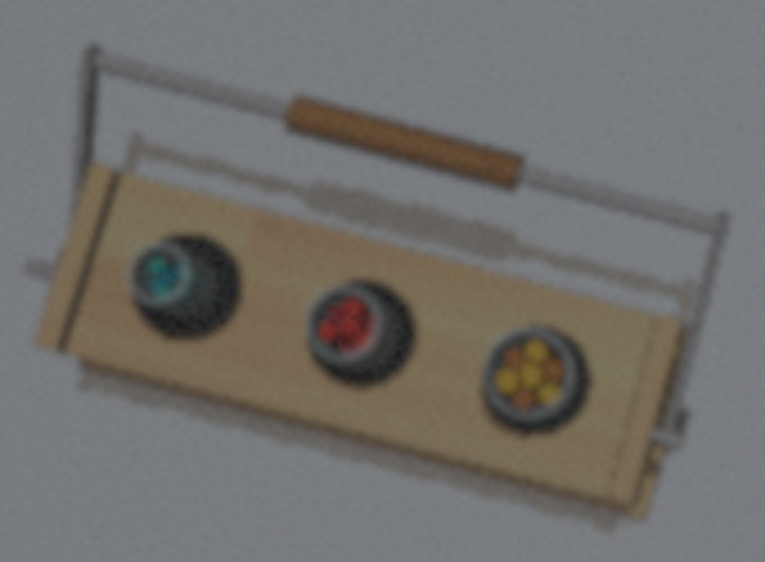

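Top-down crop: turquoise tube at crop (160,275), red at (348,322) and orange at (535,378). The depth extents give 28, 34 and 40 mm in that order. Next I refine the centres from depth and turn the tool so the fingers close across the row.

```bash
python3 - <<'E'
from h import *
for n in ["top","scene"]:
    d=np.load(f"pics/{n}0.npy");p=cams.camera_params(n);P=cloud(p,d)
    for nm,x,y,z in [("L",.476,-.222,.025),("S",.526,-.348,.025),("M",.592,-.2155,.025),("tL",.496,.049,.145),("tM",.518,.130,.145),("tS",.540,.212,.145)]:
        m=(np.hypot(P[...,0]-x,P[...,1]-y)<.032)&(np.abs(P[...,2]-z)<.0045)
        v,u=np.nonzero(m)
        h=cv2.convexHull(np.stack([u,v],1).astype(np.float32))[:,0]
        W=np.array([onz(p,a,b,z)[:2] for a,b in h])
        c,r=cv2.minEnclosingCircle((W*1000).astype(np.float32))
        print(n,nm,m.sum(),"mean",P[m].mean(0).round(4),"circ",np.round(c,1),round(r,1))
E
python3 nudge.py '0.085 0 0 0 -7.16;0.085 0 0 0 -7.16;0.085 0 0 0 -7.16;0.085 0 0 0 -7.16;0.085 0 0 0 -7.16' 20
python3 nudge.py '0.085 0 0 0 -7.16;0.085 0 0 0 -7.16;0.085 0 0 0 -7.16;0.085 0 0 0 -7.16;0.085 0 0 0 -0.8'
```

```text
top L 348 mean [ 0.4742 -0.2241  0.0249] circ [ 474.4 -223.7] 24.4
top S 194 mean [ 0.524  -0.3504  0.0249] circ [ 523.6 -350. ] 18.7
top M 258 mean [ 0.5908 -0.2175  0.0249] circ [ 590.6 -217. ] 21.4
top tL 82 mean [0.4947 0.0494 0.1444] circ [495.1  48.8] 19.8
top tM 76 mean [0.5172 0.1297 0.1444] circ [517.1 130.5] 17.1
top tS 63 mean [0.5386 0.2124 0.1445] circ [539.3 212.1] 14.2
scene L 216 mean [ 0.4742 -0.2247  0.0252] circ [ 473.3 -223.9] 25.9
scene S 130 mean [ 0.5239 -0.3508  0.025 ] circ [ 524.  -350.4] 19.9
scene M 218 mean [ 0.5905 -0.2179  0.0249] circ [ 590.3 -217.3] 22.6
scene tL 93 mean [0.497  0.0486 0.1439] circ [496.6  49. ] 21.6
scene tM 87 mean [0.5179 0.13   0.1437] circ [517.9 130.2] 18.1
scene tS 76 mean [0.5395 0.212  0.1439] circ [540.  211.8] 15.2
time: 0.52
tcp_pos: [0.1809, -0.5977, 0.2085]
orientation: [-179.9, -0.1, 53.0]
wrist_force: [0.2, -0.7, -0.4]
opening: 0.0851
gripper_force: 0.0
time: 0.93
tcp_pos: [0.1809, -0.5977, 0.2085]
orientation: [-180.0, -0.1, 82.2]
wrist_force: [-0.5, 0.7, 0.4]
opening: 0.0851
gripper_force: 0.0
```

```bash
cat > go.py <<'E'
import sys;from h import *
from scipy.spatial.transform import Rotation as R
s=probe_bus.get_state();M=R.from_euler('xyz',s["orientation"],degrees=True).as_matrix()
print("tool delta mm",((M.T@(np.array(eval(sys.argv[1]))-s["tcp_pos"]))*1000).round(1),"tcp",s["tcp_pos"].round(4),"ori",s["orientation"].round(1),"F",s["wrist_force"].round(1),"open",s["opening"].round(4),"q6",s["joint_pos"][5].round(0))
E
r='0.085 0.0364 0.01554 0.008 0'
python3 nudge.py '0.085 0 0 0 7.16;0.085 0.0364 0.0155 0.008 0;0.085 0.0364 0.0155 0.008 0;0.085 0.0364 0.0155 0.008 0;0.085 0.0364 0.0155 0.008 0' >/dev/null
python3 nudge.py '0.085 0.0364 0.0155 0.008 0;0.085 0.0364 0.0155 0.008 0;0.085 0.0364 0.0155 0.008 0;0.085 0.0364 0.0155 0.008 0;0.085 0.0364 0.0155 0.008 0' >/dev/null
python3 nudge.py '0.085 0.0364 0.0155 0.008 0;0.085 0.0364 0.0155 0.008 0;0.085 0.0364 0.0155 0.008 0;0.085 0 0 0 0;0.085 0 0 0 0' >/dev/null
python3 go.py [.4741,-.2239,.004]
```

```text
Traceback (most recent call last):
  File "go.py", line 4, in <module>
    print("tool delta mm",((M.T@(np.array(eval(sys.argv[1]))-s["tcp_pos"]))*1000).round(1),"tcp",s["tcp_pos"].round(4),"ori",s["orientation"].round(1),"F",s["wrist_force"].round(1),"open",s["opening"].round(4),"q6",s["joint_pos"][5].round(0))
                                                                                                                                                                                            ^^^^^^^^^^^^^^^^^^
AttributeError: 'float' object has no attribute 'round'
```

```bash
sed -i 's/s\["opening"\].round(4)/round(s["opening"],4)/' go.py
python3 go.py [.4741,-.2239,.004]
python3 - <<'E'
from h import *
im,d=cams.get_image("wrist");cv2.imwrite("pics/w0.png",im[:,:,::-1])
E
```

```text
tool delta mm [-1.400e+00  1.000e-01  1.083e+02] tcp [ 0.4745 -0.2227  0.1123] ori [-179.9   -0.    75. ] F [-0.8 -0.2  0.5] open 0.0849 q6 -18.0
```

View pics/w0.png

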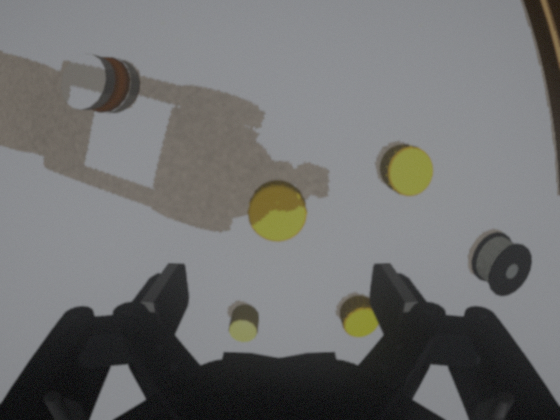

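The large cap is centred between the fingers at (278,212). I go down and grip it.

```bash
python3 nudge.py '0.085 -0.0014 0 0.03 0;0.085 0 0 0.03 0;0.085 0 0 0.03 0;0.085 0 0 0.018 0;0.085 0 0 0 0' 20
python3 nudge.py '0.03 0 0 0 0;0.03 0 0 0 0;0.03 0 0 0 0;0.03 0 0 0 0;0.03 0 0 0 0' 25
python3 nudge.py '0.03 0 0 0 0;0.03 0 0 -0.02 0;0.03 0 0 -0.03 0;0.03 0 0 -0.03 0;0.03 0 0 -0.03 0' 25
python3 nudge.py '0.03 0 0 -0.03 0;0.03 0 0 -0.03 0;0.03 0 0 -0.02 0;0.03 0 0 0 0;0.03 0 0 0 0' 25
python3 go.py [.4958,.049,.17]
```

```text
time: 2.65
tcp_pos: [0.4693, -0.2255, 0.0012]
orientation: [-179.5, -0.1, 74.7]
wrist_force: [-0.7, 0.4, -0.2]
opening: 0.085
gripper_force: 0.0
time: 3.07
tcp_pos: [0.4751, -0.2271, 0.0069]
orientation: [179.8, 0.1, 74.9]
wrist_force: [0.1, 0.1, -0.0]
opening: 0.03
gripper_force: 0.0
time: 3.48
tcp_pos: [0.4736, -0.2258, 0.1164]
orientation: [-180.0, -0.0, 74.9]
wrist_force: [-0.2, -0.2, -0.8]
opening: 0.0304
gripper_force: 0.0
time: 3.9
tcp_pos: [0.475, -0.2268, 0.1972]
orientation: [179.8, 0.1, 74.9]
wrist_force: [-0.2, -0.2, -0.0]
opening: 0.0302
gripper_force: 0.0
tool delta mm [271.8 -51.7  26.6] tcp [ 0.475  -0.2268  0.1972] ori [1.798e+02 1.000e-01 7.490e+01] F [-0.2 -0.2 -0. ] open 0.0302 q6 -18.0
```

```bash
cat > caps.py <<'E'
from h import *
import sys
im,d=cams.get_image("top");p=cams.camera_params("top");P=cloud(p,d)
cv2.imwrite(sys.argv[1],im[:,:,::-1])
m=cv2.inRange(cv2.cvtColor(im,cv2.COLOR_RGB2HSV),(22,90,40),(36,255,255))
for c in cv2.findContours(m,0,2)[0]:
    if cv2.contourArea(c)>80 and c[:,0,0].max()<500:
        mm=np.zeros(m.shape,np.uint8);cv2.drawContours(mm,[c],-1,1,-1);Q=P[mm>0]
        z=np.percentile(Q[:,2],85);Q=Q[np.abs(Q[:,2]-z)<.004]
        print(cv2.boundingRect(c),Q.mean(0).round(4),"ext",np.ptp(Q,axis=0).round(3))
E
python3 caps.py pics/t1.png
python3 - <<'E'
from h import *
im,d=cams.get_image("wrist");cv2.imwrite("pics/w1.png",im[:,:,::-1])
E
```

```text
(345, 231, 21, 20) [ 0.4743 -0.2235  0.0252] ext [0.043 0.045 0.008]
(342, 183, 18, 17) [ 0.5902 -0.2168  0.0252] ext [0.038 0.038 0.006]
(295, 89, 61, 6) [ 0.821  -0.1529  0.0492] ext [0.016 0.141 0.007]
```

View pics/w1.png

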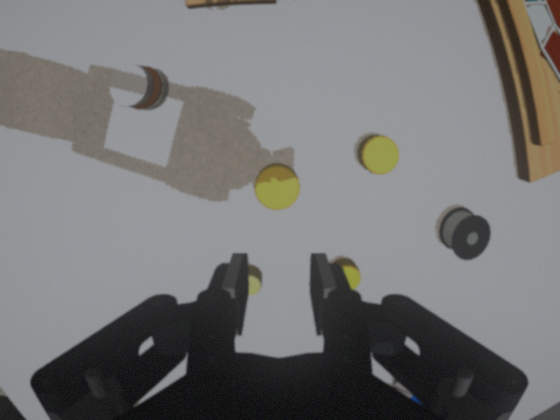

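The cap at (278,187) has not moved and the fingers are at (235,258) and (320,258), so the grasp missed. I check the geometry with the wrist depth.

```bash
cat > wr.py <<'E'
from h import *
def wcloud(d,p):
    v,u=np.indices(d.shape);a=(u-p["cx"])/p["fx"];b=(v-p["cy"])/p["fy"];r=np.hypot(a,b)+1e-9
    t=np.tan(np.minimum(r,1.5))/r;T=p["camera_from_world"]
    return (np.stack([a*t*d,b*t*d,d],-1)-T[:3,3])@T[:3,:3]
E
python3 - <<'E'
from wr import *
from scipy.spatial.transform import Rotation as R
s=probe_bus.get_state();p=cams.camera_params("wrist");im,d=cams.get_image("wrist");P=wcloud(d,p)
M=R.from_euler('xyz',s["orientation"],degrees=True).as_matrix()
T=p["camera_from_world"];print("cam in tool",(M.T@(-T[:3,:3].T@T[:3,3]-s["tcp_pos"])).round(4),"axis in tool",(M.T@T[2,:3]).round(3))
print("tcp",s["tcp_pos"].round(4))
m=cv2.inRange(cv2.cvtColor(im,cv2.COLOR_RGB2HSV),(22,90,40),(36,255,255))>0
m&=(np.abs(P[...,2]-.025)<.004)
N,l,st,ce=cv2.connectedComponentsWithStats(m.astype(np.uint8))
for i in range(1,N):
    if st[i,4]>300: Q=P[l==i];print(st[i],Q.mean(0).round(4),np.ptp(Q,axis=0).round(3))
Q=((P-s["tcp_pos"])@M)
for u,v in [(235,260),(240,260),(238,270),(240,300),(320,260),(316,270),(314,300),(318,256)]: print(u,v,(Q[v,u]*1000).round(1))
E
```

```text
cam in tool [ 0.0709 -0.0025 -0.1653] axis in tool [-0.279  0.     0.96 ]
tcp [ 0.473  -0.2256  0.1939]
[ 363  136   37   39 1092] [ 0.5849 -0.2175  0.0255] [0.041 0.041 0.007]
[ 256  166   45   44 1523] [ 0.4696 -0.2242  0.0256] [0.047 0.047 0.007]
235 260 [ 10.8 -21.8 -34.7]
240 260 [ 10.8 -19.6 -34.7]
238 270 [ 10.9 -19.3 -44.9]
240 300 [  3.6 -17.6 -56.7]
320 260 [ 11.   15.7 -35.2]
316 270 [ 11.5  12.8 -46. ]
314 300 [ -2.1  12.4 -47.4]
318 256 [ 11.2  15.3 -31.3]
```

Run:
```python
from h import *
s=probe_bus.get_state();print(s["tcp_pos"],s["opening"])
for n in("scene","top"):
    im,d=cams.get_image(n);p=cams.camera_params(n);P=cloud(p,d)
    m=(np.hypot(P[...,0]-.474,P[...,1]+.225)<.07)&(P[...,2]>.06)
    Q=P[m];print(n,len(Q),np.percentile(Q[:,2],[0,2,5,20]).round(4))
    lo=Q[Q[:,2]<np.percentile(Q[:,2],5)];print(lo[:8].round(4))
```

```text
[ 0.47268353 -0.22535254  0.1932729 ] 0.030015170922986598
scene 6470 [0.2161 0.2351 0.2586 0.3132]
[[ 0.4539 -0.2295  0.255 ]
 [ 0.456  -0.226   0.2568]
 [ 0.4545 -0.2244  0.2562]
 [ 0.4541 -0.2223  0.2563]
 [ 0.4538 -0.2085  0.2584]
 [ 0.4506 -0.2078  0.2567]
 [ 0.4553 -0.2314  0.2531]
 [ 0.4557 -0.2288  0.2537]]
top 10565 [0.2199 0.3683 0.4836 0.5371]
[[ 0.5407 -0.2297  0.3104]
 [ 0.5399 -0.2298  0.3153]
 [ 0.5403 -0.2322  0.3128]
 [ 0.5392 -0.2299  0.3097]
 [ 0.5382 -0.2295  0.3157]
 [ 0.5386 -0.232   0.3131]
 [ 0.5387 -0.2338  0.3127]
 [ 0.5374 -0.2278  0.3107]]
```

Both views agree that the real finger tips stand about 23 mm behind the reported TCP, so I must go about 22 mm lower.

```bash
python3 nudge.py '0.068 0.0019 0.001 0.035 0;0.068 0 0 0.035 0;0.068 0 0 0.035 0;0.068 0 0 0.035 0;0.068 0 0 0.025 0' 25 | tail -6
python3 nudge.py '0.068 0 0 0 0;0.068 0 0 0.01 0;0.068 0 0 0.01 0;0.068 0 0 0 0;0.068 0 0 0 0'
python3 nudge.py '0.068 0 0 0.01 0;0.068 0 0 0.008 0;0.068 0 0 0 0;0.068 0 0 0 0'
python3 - <<'E'
from h import *
im,d=cams.get_image("wrist");cv2.imwrite("pics/w2.png",im[:,:,::-1])
E
```

```text
time: 4.57
tcp_pos: [0.4726, -0.2228, 0.0258]
orientation: [-179.7, -0.1, 74.9]
wrist_force: [-1.0, 0.2, 0.1]
opening: 0.0682
gripper_force: 0.0
time: 4.98
tcp_pos: [0.4761, -0.2251, 0.011]
orientation: [179.9, 0.0, 74.9]
wrist_force: [0.6, -0.8, -0.4]
opening: 0.068
gripper_force: 0.0
time: 5.32
tcp_pos: [0.4748, -0.2243, -0.0083]
orientation: [-179.9, -0.0, 74.9]
wrist_force: [0.4, -1.0, -0.2]
opening: 0.0678
gripper_force: 0.0
```

View pics/w2.png

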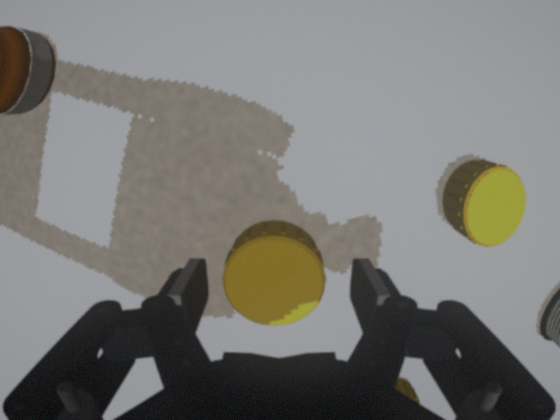

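The cap at (274,280) now sits between the fingers at (195,275) and (362,275). A little lower, then grip.

```bash
python3 nudge.py '0.068 0 0 0.006 0;0.068 0 0 0.005 0;0.068 0 0 0 0' 
python3 nudge.py '0.03 0 0 0 0;0.03 0 0 0 0;0.03 0 0 0 0;0.03 0 0 0 0;0.03 0 0 0 0' 25
python3 go.py [.4958,.049,.12]
```

```text
time: 5.62
tcp_pos: [0.4745, -0.2241, -0.0198]
orientation: [-179.9, -0.0, 74.9]
wrist_force: [-0.1, 0.9, -0.6]
opening: 0.0679
gripper_force: 0.0
time: 6.03
tcp_pos: [0.4755, -0.2247, -0.0186]
orientation: [180.0, 0.0, 74.9]
wrist_force: [-0.4, 0.0, -0.3]
opening: 0.0478
gripper_force: 25.8
tool delta mm [ 269.6  -51.6 -138.6] tcp [ 0.4755 -0.2247 -0.0186] ori [180.    0.   74.9] F [-0.4  0.  -0.3] open 0.0478 q6 -18.0
```

Gripped at 47.8 mm. Lift and carry to above the 40 mm tube.

```bash
python3 nudge.py '0.03 0 0 -0.035 0;0.03 0 0 -0.035 0;0.03 0 0 -0.035 0;0.03 0 0 -0.035 0;0.03 0 0 -0.035 0'|tail -2
python3 nudge.py '0.03 0.0386 -0.0073 0 0;0.03 0.0386 -0.0073 0 0;0.03 0.0386 -0.0073 0 0;0.03 0.0386 -0.0073 0 0;0.03 0.0386 -0.0073 0 0'|tail -2
python3 nudge.py '0.03 0.0386 -0.0073 0 0;0.03 0.0386 -0.0073 0 0;0.03 0 0 0 0;0.03 0 0 0 0;0.03 0 0 0 0'|tail -2
python3 go.py [.4958,.049,.1264]
cat > rel.py <<'E'
# yellow cap in hand seen by scene camera: top-face circle, height
from wr import *
s=probe_bus.get_state();print("tcp",s["tcp_pos"].round(4))
for n in ("scene","wrist"):
    p=cams.camera_params(n);im,d=cams.get_image(n);P=(wcloud if n=="wrist" else lambda d,p:cloud(p,d))(d,p)
    cv2.imwrite(f"pics/r_{n}.png",im[:,:,::-1])
    m=cv2.inRange(cv2.cvtColor(im,cv2.COLOR_RGB2HSV),(20,90,25),(38,255,255))>0
    m&=(P[...,2]>.10)&(np.hypot(P[...,0]-s["tcp_pos"][0],P[...,1]-s["tcp_pos"][1])<.05)
    Q=P[m]
    if len(Q)<50: print(n,"none",len(Q));continue
    z=np.percentile(Q[:,2],[2,50,90,98]);T=Q[Q[:,2]>z[2]-.004]
    a=np.deg2rad(-15);C=np.c_[np.cos(a)*Q[:,0]+np.sin(a)*Q[:,1],-np.sin(a)*Q[:,0]+np.cos(a)*Q[:,1]]
    lo,hi=np.percentile(C,1,axis=0),np.percentile(C,99,axis=0)
    print(n,len(Q),"z",z.round(4),"carrier-frame lo",lo.round(4),"hi",hi.round(4))
a=np.deg2rad(-15)
for nm,x,y in (("tL",.4958,.049),("tM",.5175,.1302),("tS",.5395,.212)): print(nm,round(np.cos(a)*x+np.sin(a)*y,4),round(-np.sin(a)*x+np.cos(a)*y,4))
E
python3 rel.py
```

```text
opening: 0.0475
gripper_force: 26.2
opening: 0.0475
gripper_force: 26.2
opening: 0.0477
gripper_force: 26.2
tool delta mm [-0.5 -0.3 29.8] tcp [0.4962 0.0494 0.1562] ori [180.   0.  75.] F [ 0.  -0.6 -0.1] open 0.0477 q6 13.0
tcp [0.4962 0.0494 0.1562]
scene 227 z [0.1796 0.1997 0.202  0.2336] carrier-frame lo [0.4419 0.1589] hi [0.4992 0.1986]
wrist 9639 z [0.1815 0.2003 0.2012 0.2017] carrier-frame lo [0.4417 0.1531] hi [0.4879 0.1978]
tL 0.4662 0.1757
tM 0.4662 0.2597
tS 0.4662 0.3444
```

View pics/r_wrist.png

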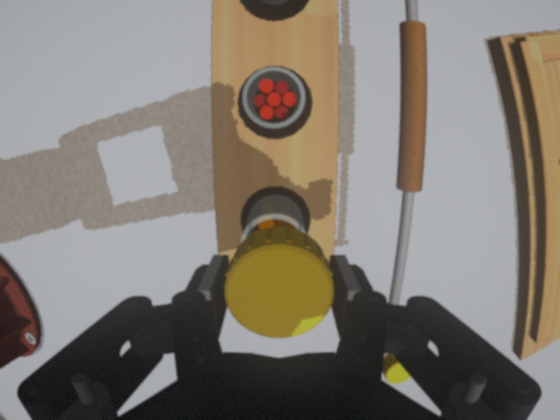

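The cap in the hand is at (279,290), the red tube rim at (275,97), and the target tube is partly visible behind the cap at (275,212). I measure the sideways offset in the same wrist picture.

```bash
cat > rim.py <<'E'
from wr import *
a=np.deg2rad(-15)
p=cams.camera_params("wrist");im,d=cams.get_image("wrist");P=wcloud(d,p)
C=np.stack([np.cos(a)*P[...,0]+np.sin(a)*P[...,1],-np.sin(a)*P[...,0]+np.cos(a)*P[...,1],P[...,2]],-1)
print("cx",p["cx"],p["cy"],p["fx"])
for nm,y in (("tL",.1757),("tM",.2597),("tS",.3444)):
    m=(np.hypot(C[...,0]-.4662,C[...,1]-y)<.03)&(np.abs(C[...,2]-.143)<.005)
    Q=C[m]
    if len(Q)>20: print(nm,len(Q),np.percentile(Q,1,axis=0).round(4),np.percentile(Q,99,axis=0).round(4),((np.percentile(Q,1,axis=0)+np.percentile(Q,99,axis=0))/2).round(4))
m=cv2.inRange(cv2.cvtColor(im,cv2.COLOR_RGB2HSV),(20,90,25),(38,255,255))>0
m=cv2.morphologyEx(m.astype(np.uint8),cv2.MORPH_OPEN,np.ones((3,3)))>0
zc=np.median(C[m&(C[...,2]>.1)][:,2]);m&=np.abs(C[...,2]-zc)<.0035
Q=C[m];lo,hi=np.percentile(Q,.3,axis=0),np.percentile(Q,99.7,axis=0);print("cap",len(Q),lo.round(4),hi.round(4),((lo+hi)/2).round(4),"mean",Q.mean(0).round(4))
E
python3 rim.py
```

```text
cx 278.75500448880064 211.91132650690218 325.19226210127806
tL 539 [0.4423 0.178  0.1381] [0.4789 0.1945 0.1464] [0.4606 0.1862 0.1423]
tM 969 [0.4449 0.2428 0.1385] [0.4777 0.2758 0.1469] [0.4613 0.2593 0.1427]
cap 8178 [0.4409 0.1515 0.1971] [0.4881 0.197  0.2021] [0.4645 0.1743 0.1996] mean [0.4645 0.176  0.2004]
```

```bash
python3 nudge.py '0.03 -0.0006 -0.0024 0.01 0;0.03 0 0 0.012 0;0.03 0 0 0 0;0.03 0 0 0 0;0.03 0 0 0 0'
python3 rim.py
python3 nudge.py '0.03 0 0 0.004 0;0.03 0 0 0.004 0;0.03 0 0 0.002 0;0.03 0 0 0 0;0.03 0 0 0 0'
python3 nudge.py '0.03 0 0 0.002 0;0.03 0 0 0.002 0;0.03 0 0 0 0;0.03 0 0 0 0'
```

```text
time: 7.85
tcp_pos: [0.4935, 0.0492, 0.1337]
orientation: [-179.9, 0.0, 74.9]
wrist_force: [-0.4, -0.1, 0.1]
opening: 0.0478
gripper_force: 26.2
cx 278.75500448880064 211.91132650690218 325.19226210127806
tL 160 [0.449  0.1888 0.1382] [0.4747 0.1947 0.1444] [0.4618 0.1918 0.1413]
tM 1260 [0.4449 0.2429 0.1383] [0.4777 0.2755 0.1468] [0.4613 0.2592 0.1426]
cap 8208 [0.4379 0.1518 0.1746] [0.4852 0.1972 0.1795] [0.4616 0.1745 0.177 ] mean [0.4616 0.1762 0.1779]
time: 8.32
tcp_pos: [0.4937, 0.0496, 0.124]
orientation: [-180.0, 0.0, 74.9]
wrist_force: [-0.1, 0.0, -0.1]
opening: 0.0477
gripper_force: 26.2
time: 8.65
tcp_pos: [0.4938, 0.0496, 0.1201]
orientation: [-180.0, 0.0, 74.9]
wrist_force: [-0.4, 0.2, 0.2]
opening: 0.048
gripper_force: 26.2
```

The underside is 6 mm below the rim with no force, so it is going on. Continue to the seat.

```bash
python3 nudge.py '0.03 0 0 0.004 0;0.03 0 0 0.004 0;0.03 0 0 0.003 0;0.03 0 0 0 0;0.03 0 0 0 0'
python3 nudge.py '0.03 0 0 0.002 0;0.03 0 0 0.001 0;0.03 0 0 0 0;0.03 0 0 0 0'
```

```text
time: 9.07
tcp_pos: [0.4935, 0.0496, 0.1088]
orientation: [-179.9, 0.0, 74.9]
wrist_force: [0.4, -0.5, -0.4]
opening: 0.0474
gripper_force: 26.2
time: 9.4
tcp_pos: [0.494, 0.0496, 0.1064]
orientation: [180.0, -0.0, 74.9]
wrist_force: [-0.3, 0.6, -0.1]
opening: 0.0477
gripper_force: 26.2
```

```bash
python3 nudge.py '0.03 0 0 0.001 0;0.03 0 0 0.001 0;0.03 0 0 0 0;0.03 0 0 0 0'|head -4
python3 nudge.py '0.03 0 0 0.001 0;0.03 0 0 0.001 0;0.03 0 0 0 0'|head -4
```

```text
time: 9.73
tcp_pos: [0.4941, 0.0496, 0.1063]
orientation: [-180.0, 0.0, 74.9]
wrist_force: [-4.7, 0.4, 10.2]
time: 9.98
tcp_pos: [0.4941, 0.0495, 0.1062]
orientation: [-179.9, 0.0, 74.9]
wrist_force: [-9.7, 0.2, 21.2]
```

Home: 21 N on the seat with no further travel. Release and rise, then over to the middle cap.

```bash
python3 nudge.py '0.03 0 0 -0.004 0;0.068 0 0 0 0;0.068 0 0 0 0;0.068 0 0 0 0;0.068 0 0 0 0'|tail -3
python3 nudge.py '0.068 0 0 -0.025 0;0.068 0 0 -0.03 0;0.068 -0.0291 0.02 0 0;0.068 -0.0291 0.02 0 0;0.068 -0.0291 0.02 0 0'|tail -3
python3 nudge.py '0.068 -0.0291 0.02 0 0;0.068 -0.0291 0.02 0 0;0.068 -0.0291 0.02 0 0;0.068 -0.0291 0.02 0 0;0.068 -0.0291 0.02 0 0'|tail -3
python3 nudge.py '0.068 0 0 0 0;0.068 0 0 0 0;0.068 0 0 0 0'|tail -3
python3 go.py [.5888,-.2167,-.019]
python3 caps.py pics/t2.png
```

```text
wrist_force: [0.0, -0.8, -0.7]
opening: 0.0682
gripper_force: 0.0
wrist_force: [1.4, 0.4, 0.0]
opening: 0.0679
gripper_force: 0.0
wrist_force: [0.7, 0.9, 0.2]
opening: 0.0682
gripper_force: 0.0
wrist_force: [-0.3, 0.4, 0.3]
opening: 0.0678
gripper_force: 0.0
tool delta mm [ -0.    2.1 179.2] tcp [ 0.5871 -0.2164  0.1602] ori [-1.799e+02 -1.000e-01  7.490e+01] F [-0.3  0.4  0.3] open 0.0678 q6 -12.0
(220, 214, 26, 27) [0.4964 0.0485 0.1505] ext [0.046 0.046 0.007]
(269, 89, 89, 8) [ 0.8192 -0.123   0.0491] ext [0.02  0.206 0.008]
```

The large cap's top is at 0.1505, so it is home. Descend on the middle cap.

```bash
python3 nudge.py '0.068 0 0.002 0.035 0;0.068 0 0 0.035 0;0.068 0 0 0.035 0;0.068 0 0 0.035 0;0.068 0 0 0.015 0'|tail -3
python3 nudge.py '0.068 0 0 0.012 0;0.068 0 0 0.011 0;0.068 0 0 0 0;0.068 0 0 0 0'
python3 nudge.py '0.03 0 0 0 0;0.03 0 0 0 0;0.03 0 0 0 0;0.03 0 0 0 0;0.03 0 0 0 0' 25
python3 go.py [.5158,.1307,.1355]
```

```text
wrist_force: [-1.1, -0.1, -0.7]
opening: 0.068
gripper_force: 0.0
time: 12.28
tcp_pos: [0.5907, -0.2175, -0.0156]
orientation: [179.9, 0.0, 74.9]
wrist_force: [-0.7, 0.1, 0.5]
opening: 0.0678
gripper_force: 0.0
time: 12.7
tcp_pos: [0.5915, -0.2183, -0.0143]
orientation: [179.8, 0.0, 74.9]
wrist_force: [-0.0, 0.5, 6.9]
opening: 0.0417
gripper_force: 25.3
tool delta mm [ 317.1 -163.4 -150.6] tcp [ 0.5915 -0.2183 -0.0143] ori [179.8   0.   74.9] F [-0.   0.5  6.9] open 0.0417 q6 -12.0
```

```bash
python3 nudge.py '0.03 0 0 -0.035 0;0.03 0 0 -0.038 0;0.03 0 0 -0.038 0;0.03 0 0 -0.038 0;0.03 0 0 -0.036 0'|tail -2
python3 nudge.py '0.03 0.0352 -0.0182 0 0;0.03 0.0352 -0.0182 0 0;0.03 0.0352 -0.0182 0 0;0.03 0.0352 -0.0182 0 0;0.03 0.0352 -0.0182 0 0'|tail -2
python3 nudge.py '0.03 0.0352 -0.0182 0 0;0.03 0.0352 -0.0182 0 0;0.03 0.0352 -0.0182 0 0;0.03 0.0352 -0.0182 0 0;0.03 0 0 0 0'|tail -2
python3 nudge.py '0.03 0 0 0 0;0.03 0 0 0 0'|tail -2
python3 go.py [.5155,.1299,.1355]
python3 rim.py
```

```text
opening: 0.0415
gripper_force: 25.7
opening: 0.0413
gripper_force: 25.7
opening: 0.0415
gripper_force: 25.7
opening: 0.041
gripper_force: 25.7
tool delta mm [-0.7  1.6 33. ] tcp [0.5141 0.131  0.1685] ori [180.   0.  75.] F [ 0.9 -1.3 -0.4] open 0.041 q6 22.0
cx 278.75500448880064 211.91132650690218 325.19226210127806
tL 212 [0.4384 0.1741 0.1383] [0.4875 0.1949 0.1479] [0.4629 0.1845 0.1431]
tM 458 [0.4449 0.2603 0.1382] [0.4778 0.2765 0.1464] [0.4613 0.2684 0.1423]
tS 644 [0.4478 0.3304 0.1388] [0.4748 0.3574 0.147 ] [0.4613 0.3439 0.1429]
cap 6168 [0.4396 0.239  0.2048] [0.4809 0.2791 0.2104] [0.4603 0.259  0.2076] mean [0.4603 0.2604 0.2083]
```

```bash
python3 nudge.py '0.03 -0.0003 0.0012 0.015 0;0.03 0 0 0.015 0;0.03 0 0 0.005 0;0.03 0 0 0 0;0.03 0 0 0 0'|head -4
python3 nudge.py '0.03 0 0 0.003 0;0.03 0 0 0.003 0;0.03 0 0 0.002 0;0.03 0 0 0 0'|head -4
python3 rim.py|tail -1
```

```text
time: 14.58
tcp_pos: [0.5153, 0.1294, 0.1332]
orientation: [-180.0, 0.0, 74.8]
wrist_force: [-0.3, 0.6, -0.4]
time: 14.92
tcp_pos: [0.515, 0.1305, 0.1251]
orientation: [-180.0, 0.0, 74.9]
wrist_force: [-1.0, 0.3, -1.1]
cap 6160 [0.4405 0.2387 0.1614] [0.4819 0.2787 0.1668] [0.4612 0.2587 0.1641] mean [0.4612 0.2601 0.1649]
```

Below the rim without force. Continue.

```bash
python3 nudge.py '0.03 0 0 0.004 0;0.03 0 0 0.004 0;0.03 0 0 0.004 0;0.03 0 0 0 0;0.03 0 0 0 0'|head -4
python3 nudge.py '0.03 0 0 0.0015 0;0.03 0 0 0.001 0;0.03 0 0 0.001 0;0.03 0 0 0 0;0.03 0 0 0 0'|head -4
```

```text
time: 15.38
tcp_pos: [0.5147, 0.1305, 0.1128]
orientation: [-179.9, 0.0, 74.9]
wrist_force: [-0.3, -0.0, -0.4]
time: 15.8
tcp_pos: [0.5152, 0.1305, 0.1107]
orientation: [180.0, 0.0, 74.9]
wrist_force: [-2.9, -0.0, 5.0]
```

```bash
python3 nudge.py '0.03 0 0 0.001 0;0.03 0 0 0.001 0;0.03 0 0 0 0;0.03 0 0 0 0'|head -4
```

```text
time: 16.13
tcp_pos: [0.5152, 0.1305, 0.1106]
orientation: [-180.0, 0.0, 74.9]
wrist_force: [-7.0, -1.8, 14.8]
```

Home. Release and fetch the small cap.

```bash
python3 nudge.py '0.03 0 0 -0.003 0;0.062 0 0 0 0;0.062 0 0 0 0;0.062 0 0 0 0;0.062 0 0 0 0'|tail -3
python3 nudge.py '0.062 0 0 -0.025 0;0.062 0 0 -0.035 0;0.062 -0.0385 0.0109 0 0;0.062 -0.0385 0.0109 0 0;0.062 -0.0385 0.0109 0 0'|tail -3
python3 nudge.py '0.062 -0.0385 0.0109 0 0;0.062 -0.0385 0.0109 0 0;0.062 -0.0385 0.0109 0 0;0.062 -0.0385 0.0109 0 0;0.062 -0.0385 0.0109 0 0'|tail -3
python3 nudge.py '0.062 -0.0385 0.0109 0 0;0.062 -0.0385 0.0109 0 0;0.062 -0.0385 0.0109 0 0;0.062 -0.0385 0.0109 0 0;0.062 0 0 0 0'|tail -3
python3 nudge.py '0.062 0 0 0 0;0.062 0 0 0 0'|tail -2
python3 go.py [.5221,-.3498,-.013]
python3 caps.py pics/t3.png
```

```text
wrist_force: [0.4, -0.4, -0.0]
opening: 0.0621
gripper_force: 0.0
wrist_force: [0.9, -0.1, -0.4]
opening: 0.0621
gripper_force: 0.0
wrist_force: [0.0, 0.8, 0.7]
opening: 0.0621
gripper_force: 0.0
wrist_force: [-0.1, 0.7, 0.0]
opening: 0.0619
gripper_force: 0.0
opening: 0.062
gripper_force: 0.0
tool delta mm [ -0.6   1.9 182.9] tcp [ 0.5207 -0.349   0.1699] ori [-1.799e+02 -1.000e-01  7.490e+01] F [ 0.6  0.5 -0. ] open 0.062 q6 -25.0
(220, 214, 26, 26) [0.4967 0.0479 0.1504] ext [0.046 0.048 0.006]
(400, 212, 17, 15) [ 0.5238 -0.3498  0.0253] ext [0.03  0.031 0.006]
(180, 205, 24, 23) [0.5176 0.1297 0.1504] ext [0.04  0.04  0.006]
(267, 89, 88, 9) [ 0.8193 -0.1173  0.0487] ext [0.022 0.204 0.007]
```

The middle cap is home (top at 0.1504). Descend on the small cap.

```bash
python3 nudge.py '0.062 -0.0003 0.001 0.035 0;0.062 0 0 0.035 0;0.062 0 0 0.035 0;0.062 0 0 0.035 0;0.062 0 0 0.02 0'|tail -3
python3 nudge.py '0.062 0 0 0.012 0;0.062 0 0 0.011 0;0.062 0 0 0 0;0.062 0 0 0 0;0.062 0 0 0 0'
python3 nudge.py '0.02 0 0 0 0;0.02 0 0 0 0;0.02 0 0 0 0;0.02 0 0 0 0;0.02 0 0 0 0' 25
python3 go.py [.5378,.2125,.13]
```

```text
wrist_force: [0.2, 0.3, -0.5]
opening: 0.0617
gripper_force: 0.0
time: 18.85
tcp_pos: [0.5236, -0.3511, -0.0101]
orientation: [179.8, 0.1, 74.9]
wrist_force: [0.9, -0.3, -0.6]
opening: 0.062
gripper_force: 0.0
time: 19.27
tcp_pos: [0.5232, -0.3512, -0.0103]
orientation: [179.8, 0.1, 74.9]
wrist_force: [-0.2, 0.7, 6.0]
opening: 0.035
gripper_force: 25.1
tool delta mm [ 547.8 -132.3 -141.3] tcp [ 0.5232 -0.3512 -0.0103] ori [1.798e+02 1.000e-01 7.490e+01] F [-0.2  0.7  6. ] open 0.035 q6 -25.0
```

```bash
python3 nudge.py '0.02 0 0 -0.035 0;0.02 0 0 -0.038 0;0.02 0 0 -0.038 0;0.02 0 0 -0.038 0;0.02 0 0 -0.036 0'|tail -2
python3 nudge.py '0.02 0.0391 -0.0094 0 0;0.02 0.0391 -0.0094 0 0;0.02 0.0391 -0.0094 0 0;0.02 0.0391 -0.0094 0 0;0.02 0.0391 -0.0094 0 0'|tail -2
python3 nudge.py '0.02 0.0391 -0.0094 0 0;0.02 0.0391 -0.0094 0 0;0.02 0.0391 -0.0094 0 0;0.02 0.0391 -0.0094 0 0;0.02 0.0391 -0.0094 0 0'|tail -2
python3 nudge.py '0.02 0.0391 -0.0094 0 0;0.02 0.0391 -0.0094 0 0;0.02 0.0391 -0.0094 0 0;0.02 0.0391 -0.0094 0 0;0.02 0 0 0 0'|tail -2
python3 nudge.py '0.02 0 0 0 0;0.02 0 0 0 0'|tail -2
python3 go.py [.5375,.2114,.14]
python3 rim.py
```

```text
opening: 0.0351
gripper_force: 25.3
opening: 0.0349
gripper_force: 25.3
opening: 0.0349
gripper_force: 25.3
opening: 0.0351
gripper_force: 25.3
opening: 0.0348
gripper_force: 25.3
tool delta mm [-0.8  0.7 32.4] tcp [0.537  0.2123 0.1724] ori [-1.8e+02  1.0e-01  7.5e+01] F [-0.1 -0.5 -0.1] open 0.0348 q6 30.0
cx 278.75500448880064 211.91132650690218 325.19226210127806
tM 425 [0.4412 0.2617 0.1383] [0.4832 0.28   0.1479] [0.4622 0.2709 0.1431]
tS 391 [0.4476 0.3427 0.1382] [0.4748 0.3584 0.1465] [0.4612 0.3505 0.1424]
cap 4391 [0.4438 0.3258 0.2043] [0.4788 0.3608 0.21  ] [0.4613 0.3433 0.2072] mean [0.4614 0.3447 0.2082]
```

```bash
python3 nudge.py '0.02 -0.0002 0 0.015 0;0.02 0 0 0.015 0;0.02 0 0 0.005 0;0.02 0 0 0 0;0.02 0 0 0 0'|head -4
python3 nudge.py '0.02 0 0 0.003 0;0.02 0 0 0.003 0;0.02 0 0 0.003 0;0.02 0 0 0 0'|head -4
python3 rim.py|tail -1
```

```text
time: 21.57
tcp_pos: [0.5374, 0.2112, 0.1376]
orientation: [-180.0, 0.0, 74.8]
wrist_force: [0.0, -0.6, 0.4]
time: 21.9
tcp_pos: [0.5371, 0.2123, 0.1284]
orientation: [-180.0, 0.0, 74.9]
wrist_force: [-0.1, 0.4, -0.5]
cap 4351 [0.4439 0.326  0.1607] [0.4789 0.3608 0.1661] [0.4614 0.3434 0.1634] mean [0.4614 0.3447 0.1642]
```

```bash
python3 nudge.py '0.02 0 0 0.004 0;0.02 0 0 0.004 0;0.02 0 0 0.004 0;0.02 0 0 0 0;0.02 0 0 0 0'|head -4
python3 nudge.py '0.02 0 0 0.0015 0;0.02 0 0 0.001 0;0.02 0 0 0.0005 0;0.02 0 0 0 0;0.02 0 0 0 0'|head -4
```

```text
time: 22.37
tcp_pos: [0.537, 0.2124, 0.1162]
orientation: [-179.9, 0.0, 74.9]
wrist_force: [-0.1, 0.0, -0.7]
time: 22.78
tcp_pos: [0.5376, 0.2125, 0.1147]
orientation: [180.0, -0.0, 74.9]
wrist_force: [-2.8, -1.0, 5.2]
```

```bash
python3 nudge.py '0.02 0 0 0.001 0;0.02 0 0 0.001 0;0.02 0 0 0 0;0.02 0 0 0 0'|head -4
```

```text
time: 23.12
tcp_pos: [0.5376, 0.2125, 0.1146]
orientation: [180.0, 0.0, 74.9]
wrist_force: [-6.9, -2.1, 13.1]
```

Home. Release, rise, close the fingers and move to the +x side of the handle. Then check the caps, the handle angle and the true tip height.

```bash
python3 nudge.py '0.02 0 0 -0.002 0;0.06 0 0 0 0;0.06 0 0 0 0;0.06 0 0 0 0;0.06 0 0 0 0'|tail -3
python3 nudge.py '0.06 0 0 -0.025 0;0.06 0 0 -0.04 0;0 -0.0101 0.0342 0 0;0 -0.0101 0.0342 0 0;0 -0.0101 0.0342 0 0'|tail -2
python3 nudge.py '0 -0.0101 0.0342 0 0;0 0 0 0 0;0 0 0 0 0;0 0 0 0 0;0 0 0 0 0'
cat > han.py <<'E'
from h import *
import sys
a=np.deg2rad(-15);s=probe_bus.get_state();t=s["tcp_pos"];print("tcp",t.round(4),"F",s["wrist_force"].round(1))
for n in ("top","scene"):
    p=cams.camera_params(n);im,d=cams.get_image(n);P=cloud(p,d)-[.5176,.1304,0]
    C=np.stack([np.cos(a)*P[...,0]+np.sin(a)*P[...,1],-np.sin(a)*P[...,0]+np.cos(a)*P[...,1],P[...,2]],-1)
    cv2.imwrite(f"pics/{sys.argv[1]}_{n}.png",im[:,:,::-1])
    m=cv2.inRange(cv2.cvtColor(im,cv2.COLOR_RGB2HSV),(3,90,20),(20,255,255))>0
    m&=(np.abs(C[...,1])<.056)&(C[...,2]>.105)&(C[...,2]<.2)&(C[...,0]<.13)&(C[...,0]>-.05)
    Q=C[m]
    if len(Q): print(n,"grip",len(Q),Q.mean(0).round(4),np.ptp(Q,axis=0).round(3),"theta",np.arctan2(Q[:,0].mean(),Q[:,2].mean()-.006-.06).round(3))
    m=cv2.inRange(cv2.cvtColor(im,cv2.COLOR_RGB2HSV),(22,90,25),(38,255,255))>0
    for y in (-.085,0,.085):
        Q=C[m&(np.abs(C[...,1]-y)<.03)&(np.abs(C[...,0])<.03)&(C[...,2]>.13)];
        if len(Q)>20: print("  cap",y,len(Q),np.percentile(Q[:,2],[50,90]).round(4),Q.mean(0).round(4))
    tc=np.array([np.cos(a)*(t[0]-.5176)+np.sin(a)*(t[1]-.1304),-np.sin(a)*(t[0]-.5176)+np.cos(a)*(t[1]-.1304)])
    Q=C[(np.hypot(C[...,0]-tc[0],C[...,1]-tc[1])<.045)&(C[...,2]>.14)]
    print("  tip z - tcp",(np.percentile(Q[:,2],[0,.2,1,3])-t[2]).round(4),"tcp carrier",tc.round(4))
E
python3 han.py a
```

```text
wrist_force: [-0.1, 0.1, -0.3]
opening: 0.0602
gripper_force: 0.0
opening: 0.0243
gripper_force: 0.0
time: 24.37
tcp_pos: [0.6578, 0.1386, 0.1782]
orientation: [-179.9, 0.0, 75.0]
wrist_force: [-0.2, -0.0, 0.2]
opening: -0.0004
gripper_force: 0.0
tcp [0.6578 0.1386 0.1782] F [-0.2 -0.   0.2]
top grip 281 [ 0.0866 -0.0073  0.131 ] [0.086 0.092 0.009] theta 0.927
  cap -0.085 482 [0.1502 0.152 ] [ 0.0003 -0.0854  0.1498]
  cap 0 386 [0.1502 0.1523] [-0.0005 -0.0022  0.1495]
  tip z - tcp [0.0269 0.0356 0.1615 0.1959] tcp carrier [0.1333 0.0442]
scene grip 520 [0.0884 0.001  0.1289] [0.091 0.109 0.025] theta 0.953
  cap -0.085 373 [0.1502 0.1516] [ 0.0057 -0.0831  0.1477]
  cap 0 42 [0.1496 0.1513] [ 0.0103 -0.0153  0.1475]
  cap 0.085 289 [0.1499 0.1515] [0.0052 0.084  0.1468]
  tip z - tcp [0.0224 0.0316 0.046  0.1017] tcp carrier [0.1333 0.0442]
```

View pics/a_scene.png

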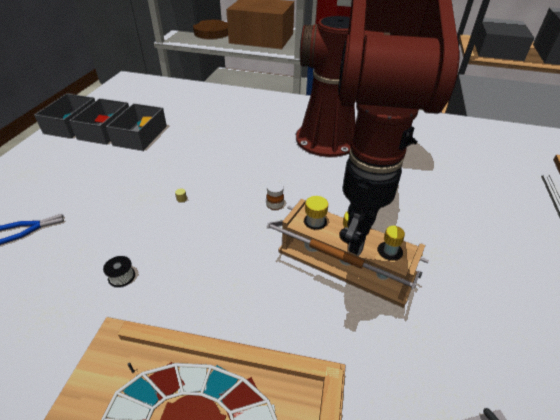

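All three caps are home (tops at 0.150 m). The grip is at about 0.94 rad and the tips are about 22 mm above the TCP. The picture shows the closed fingers at (357,245) beside the grip at (340,250). Lower behind the grip and push it along its arc.

```bash
python3 nudge.py '0 0 0 0.029 0;0 0 0 0.029 0;0 0 0 0.029 0;0 0 0 0 0;0 0 0 0 0'|sed -n '2p;4p'
python3 nudge.py '0 0 -0.012 0 0;0 0 -0.012 0 0;0 0 0 0 0'|sed -n '2p;4p'
python3 nudge.py '0 0 -0.0088 -0.0093 0;0 0 -0.0088 -0.0093 0;0 0 0 0 0'|sed -n '2p;4p'
python3 han.py b
```

```text
tcp_pos: [0.6563, 0.1383, 0.0897]
wrist_force: [0.3, 0.2, 0.1]
tcp_pos: [0.6358, 0.1453, 0.0948]
wrist_force: [-0.2, 0.6, -0.4]
tcp_pos: [0.6209, 0.1496, 0.115]
wrist_force: [0.3, 0.2, 0.7]
tcp [0.6209 0.1496 0.115 ] F [0.3 0.2 0.7]
top grip 287 [ 0.0866 -0.0064  0.1311] [0.079 0.093 0.022] theta 0.926
  cap -0.085 484 [0.1501 0.1519] [ 0.0002 -0.0852  0.1511]
  cap 0 317 [0.1501 0.152 ] [ 0.0002 -0.0056  0.149 ]
  tip z - tcp [0.0283 0.0355 0.1587 0.1961] tcp carrier [0.0948 0.0453]
scene grip 467 [ 0.088  -0.0047  0.1292] [0.121 0.111 0.07 ] theta 0.948
  cap -0.085 389 [0.1501 0.1516] [ 0.0062 -0.0831  0.1473]
  cap 0 116 [0.1492 0.1516] [ 0.0121 -0.0091  0.1465]
  cap 0.085 280 [0.1501 0.1516] [0.0047 0.0841 0.1471]
  tip z - tcp [0.0264 0.0314 0.0455 0.1007] tcp carrier [0.0948 0.0453]
```

The fingers rose too early and stand above the bar, with no contact. Back off, go lower and contact first.

```bash
python3 nudge.py '0 0 0.018 0 0;0 0 0.02 0 0;0 0 0 0.02 0;0 0 0 0.02 0;0 0 0 0 0'|sed -n '2p;4p'
python3 nudge.py '0 0 0 0 0;0 0 -0.01 0 0;0 0 -0.01 0 0;0 0 0 0 0;0 0 0 0 0'|sed -n '2p;4p'
python3 nudge.py '0 0 -0.006 0 0;0 0 -0.006 0 0;0 0 0 0 0;0 0 0 0 0'|sed -n '2p;4p'
```

```text
tcp_pos: [0.6529, 0.1379, 0.0657]
wrist_force: [-2.2, 0.1, -1.2]
tcp_pos: [0.6359, 0.1445, 0.0716]
wrist_force: [1.2, 0.3, 0.0]
tcp_pos: [0.6322, 0.1457, 0.0757]
wrist_force: [7.6, -3.8, 4.8]
```

```bash
python3 nudge.py '0 0 -0.006 -0.006 0;0 0 -0.006 -0.006 0;0 0 -0.006 -0.006 0;0 0 0 0 0'|sed -n '2p;4p'
python3 nudge.py '0 0 -0.007 -0.005 0;0 0 -0.007 -0.005 0;0 0 -0.007 -0.005 0;0 0 0 0 0'|sed -n '2p;4p'
python3 han.py c | grep -v tip
```

```text
tcp_pos: [0.6151, 0.1506, 0.0955]
wrist_force: [7.8, -4.4, 7.0]
tcp_pos: [0.5933, 0.1569, 0.1099]
wrist_force: [6.3, -2.1, 5.2]
tcp [0.5933 0.1569 0.1099] F [ 6.3 -2.1  5.2]
top grip 345 [ 0.0431 -0.0118  0.1657] [0.015 0.085 0.015] theta 0.408
  cap -0.085 482 [0.1503 0.152 ] [ 0.0003 -0.0854  0.1499]
  cap 0 377 [0.1501 0.1521] [-0.0003 -0.0027  0.1493]
scene grip 347 [ 0.0476 -0.0152  0.1634] [0.101 0.111 0.065] theta 0.454
  cap -0.085 301 [0.1506 0.1519] [ 0.0025 -0.084   0.1498]
  cap 0 167 [0.1506 0.1519] [ 0.0017 -0.006   0.1506]
  cap 0.085 231 [0.1504 0.152 ] [0.0027 0.0844 0.1493]
```

```bash
python3 nudge.py '0 0 -0.007 -0.005 0;0 0 -0.007 -0.004 0;0 0 -0.007 -0.003 0;0 0 -0.007 -0.003 0;0 0 0 0 0'|sed -n '2p;4p'
python3 nudge.py '0 0 -0.006 -0.002 0;0 0 -0.005 -0.001 0;0 0 0 0 0;0 0 0 0 0'|sed -n '2p;4p'
python3 nudge.py '0 0 -0.002 0 0;0 0 -0.002 0 0;0 0 0 0 0'|sed -n '2p;4p'
python3 han.py d | grep -v tip
```

```text
tcp_pos: [0.5589, 0.1652, 0.1193]
wrist_force: [1.7, 0.1, 1.7]
tcp_pos: [0.5487, 0.1675, 0.1206]
wrist_force: [4.2, 0.9, -0.9]
tcp_pos: [0.5488, 0.1675, 0.1209]
wrist_force: [13.6, -1.3, -7.0]
tcp [0.5488 0.1675 0.1209] F [13.6 -1.3 -7. ]
top grip 405 [-0.0006 -0.0094  0.1752] [0.042 0.093 0.054] theta -0.006
  cap -0.085 364 [0.1502 0.152 ] [ 0.     -0.0854  0.1498]
  cap 0 197 [0.1501 0.1586] [-0.0013 -0.0018  0.1513]
scene grip 302 [ 0.0035 -0.015   0.1706] [0.04  0.109 0.053] theta 0.033
  cap -0.085 376 [0.1503 0.152 ] [ 0.0075 -0.0827  0.1482]
  cap 0 273 [0.1497 0.1516] [ 0.0092 -0.0003  0.1465]
  cap 0.085 277 [0.15   0.1515] [0.005  0.0842 0.1471]
```

The handle is against its stop: force is rising with no travel and the angle is about 0. Back straight off, rise, and check.

```bash
python3 nudge.py '0 0 0.01 0 0;0 0 0.025 0 0;0 0 0.035 0 0;0 0 0.035 0 0;0 0 0 0 0'|sed -n '2p;4p'
python3 nudge.py '0 0 0 -0.035 0;0 0 0 -0.035 0;0 0 0.035 -0.02 0;0 0 0.035 0 0;0 0 0 0 0'|sed -n '1,2p;4p'
python3 han.py e | grep -v tip
```

```text
tcp_pos: [0.65, 0.1387, 0.1197]
wrist_force: [-0.9, -0.2, 1.4]
time: 29.35
tcp_pos: [0.7179, 0.1206, 0.2113]
wrist_force: [-0.2, -0.3, -1.5]
tcp [0.7179 0.1206 0.2113] F [-0.2 -0.3 -1.5]
top grip 275 [-0.0008 -0.0248  0.175 ] [0.022 0.063 0.052] theta -0.007
  cap -0.085 363 [0.1503 0.152 ] [-0.     -0.0855  0.1509]
  cap 0 161 [0.1502 0.1523] [-0.0009 -0.0037  0.1499]
scene grip 88 [0.0032 0.0436 0.1736] [0.015 0.027 0.011] theta 0.029
  cap -0.085 371 [0.1502 0.1519] [ 0.0073 -0.0828  0.148 ]
  cap 0.085 280 [0.1501 0.1519] [0.0049 0.0842 0.1475]
```

View pics/e_top.png

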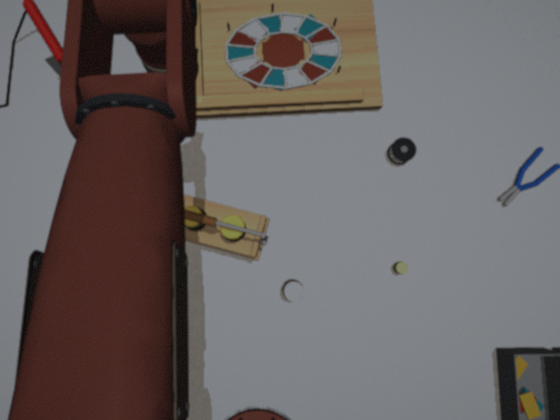

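The handle stands over the caps at (192,217) and (232,227). The jar (293,291), spool (402,151) and wax (400,268) are where they were, and the arm is clear.

```bash
python3 -c "
from cell import arm, cams, probe_bus
print(arm.finish_job())"
```

```text
the job is handed in; nothing more can be done
None
```

All three tubes wear their fitting caps fully home (tops at 150 mm), the handle stands upright against its stop and is released, and the flux jar, solder spool and wax block were not moved; the job was handed in at about 29 s.

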